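# Walk the V-rest up to the turret stop

## Robot

A 7-joint arm with a two-finger parallel gripper is mounted at the origin on the work surface. World frame = base frame: x ahead of the robot, y to its left, z up, the work surface at z = 0. Lengths are in m, angles in rad, forces in N, time in s.
With the tool pointing down it reaches from about 0.425 to 0.925 m from the base axis. Payload 6.8 kg.
Tool frame: the origin (TCP) lies on the front face of the gripper's body, between the roots of the fingers; the fingertips stand 73 mm ahead of it and the grasp point (between the pads) lies 54 mm ahead of it (env.nose_length is the distance from the TCP to the fingertips, in m); z points along the fingers, y is the direction in which the jaws open and shut (so a half turn about z gives the same grasp; the last joint's range is limited). The gripper opens to 85 mm and grips with 20 to 120 N. Pads are 22 mm wide; open, the fingers measure 114 mm over their backs; the gripper's body (76 mm by 85 mm) begins 54 mm behind the grasp point. The pads swing forward as they close: fully open they stand 13 mm farther back than shut.
Start: joints at [-1.272, 0.477, 0.022, 1.555, -0.011, 1.109, -0.083], TCP at [0.267, 0.62, 0.304] pointing down, gripper open.
Joint ranges: [-2.96, 2.96], [-0.34, 2.1], [-1.41, 1.46], [0.24, 2.44], [-1.37, 4.51], [0.17, 1.92], [-2.96, 2.96]. Speed limits (rad/s): [2.39, 2.39, 3.14, 3.14, 3.14, 3.14, 3.14].

## Interface

Orientations are given as a unit quaternion [w, x, y, z].
In Python, from cell import env, kin, camera, calibration, job gives the robot as it stands. The module is installed in compiled form; this text tells all that it offers. Calls block until the motion is done:
- env.reach(position, orientation): joint-space move of the TCP to a pose.
- env.movel(position, velocity=0.15, rot=None, stop_force=None): straight line of the TCP; rot=None keeps the orientation; velocity is the mean speed in m/s. With stop_force (N) it stops when the force on the tool has changed by that much, and returns True; else False.
- env.goto_joints(angles): joint-space move.
- env.grip(opening, f_grip=None): finger opening in m; f_grip is the grip in N (None keeps the last); returns when the fingers have stopped.
- env.dwell(seconds).
- kin.inverse_kinematics(position, orientation): joint angles nearest the present ones, or None.
- env.get_state(): the state.
- camera(name): name is "side" or "top" or "wrist"; returns (picture, depth): 420x560x3 uint8, blue, green, red; 420x560 float32, m along the optical axis (not along the pixel's ray), 0 where there is no reading.
- calibration(name): a dict with "fx", "fy", "cx", "cy" (pixels), "k1" (the pictures are not rectified: a ray, as slopes to the right and down, at radius r is drawn at 1 + k1 r^2 times it, then the intrinsics apply), "rvec" (rotation vector, rad) and "tvec" (3), from world to camera coordinates, as OpenCV has them. Camera axes: x right, y down, z forward; pixel columns grow to the right and rows downward; lengths in m; the calibration is good to about 2 mm. A picture is of the moment at which its call begins: read the wrist's pose just before it. calibration takes no time and is no camera call; for the wrist camera it gives the pose at the moment of the call.
A pose or a line that the arm cannot do raises env.PlanningError and nothing moves.
- job.job_done(): hands the job in, once; it reports no verdict.
The state is a dict: "time": time; "qpos": joint angles; "joint_velocities": joint speeds; "joint_torque": joint torques, N m; "tcp_pos": TCP position; "orientation": TCP orientation; "force": force on the tool from outside, world axes, zero at the start; "torque": the same for the moment, N m; "opening": finger opening in m.
Only numpy, scipy, OpenCV 4.12 (cv2) and the standard library are available. Lean on these libraries where they do the work, as an engineer would, in place of code of your own. Each camera call takes 0.05 s, during which the arm holds its last target. There are 200 camera calls.

## Task

Set up for the next cut: first turn the stop turret one click counter-clockwise (seen from above) by its upright post, so that its longest stop rod points at the V-rest block. Then walk the heavy block forward to the stop by pushing its near face close to alternate ends: swing its left end ahead, then its right, then its left again, each time until that end is clearly ahead (about 10 degrees or more, measured from square to the stop), and go on like this until the middle of its front face rests square against the tip of the long rod. Keep the block flat on the bench, leave the turret on that click, and do not disturb the wrench, the steel offcut, the clamp or the hammer lying around.

Things in the scene. Friction and masses are not known exactly. Their poses are not given: they have to be found in the camera images.
- rest: V-rest: hollow cast block, 1.8 to 3.0 kg, grey with steel cheeks and a V-groove on top, 90 mm deep (x), 200 wide (y), 62 high; too big to grasp. Origin: centre of its underside; x points to the stop, y to its left end. Near face (x -45) and front face (x +45) are flat up to 44 mm height. Loose, 95 to 115 mm short of the long rod once indexed. Pushed 80 mm off its middle it pivots near its other end
- rest_front (a point): point in the middle of the block's front face, 40 mm above the bench (axes as the block's)
- stop_base: fixed base of the indexing stop: steel plate 130 x 130 x 12 mm bolted to the bench under a round green pedestal. Origin on the turret's axis at bench height; its x axis points away from the block along the direction of the walk (the block comes from -x), y to the left
- stop_head (a joint): turn of the turret head (aluminium disc, radius 46 mm, 28 to 62 mm above the bench), rad, counter-clockwise from above positive. Spring detents at 0 (start), 0.785 (wanted: longest rod along the base's -x, at the block) and 1.571; let go, it snaps to the nearest. Resists with up to 0.5 N m. Four steel stop rods, 14 mm thick, reach 90, 58, 66 and 60 mm from the axis, 40 mm above the bench
- stop_post (a point): upright dark post on the head for turning it: 16 mm thick, black cap 20 mm, 62 to 125 mm above the bench, 38 mm from the turret axis. This point: on its axis, 95 mm above the bench, axes as the head's (the base's at joint 0). Seen from the turret axis it starts 22.5 degrees from the base's -x on the base's +y side, and on the wanted click is 22.5 degrees on the -y side
- stop_long_tip (a point): tip of the longest stop rod, 90 mm from the turret axis, 40 mm above the bench; turns with the head. At the start it points 45 degrees from the base's -x, on the +y side
- wrench: bystander: open-ended wrench, 170 mm long, lying flat; beside the stop on the left
- offcut: bystander: steel offcut, 50 x 50 x 30 mm; beside the stop on the right
- clamp: bystander: bar clamp lying flat, 160 mm bar, far left
- hammer: bystander: hammer, 260 mm long, lying on the right
Not all that is in view belongs to the job. Leave any red or turquoise look-alike of the rest alone.

How it is judged:
By the outcome, as a careful person would: the job done as asked, in the order asked, and still so for the second after the job is handed in, with the robot touching nothing.
It also fails if it takes over 72 s, if anything falls off the work surface, if the arm or the gripper's body presses on something with over 40 N, if the wrist force passes 120 N, or if a joint passes its speed limit or range.

## Working session

There is one attempt and no reset: what is moved stays moved. The work goes in short steps, each a Python script; the robot and the scene stay as the last script left them, time stands still between calls to the robot, and variables do not carry over. Pictures are saved under pics/ and viewed, about 8 in all and at most 12, crops included, and the job is handed in when it is done.

```bash
mkdir -p pics; cat > h.py <<'E'
import numpy as np, cv2
from cell import env, kin, camera, calibration, job
def snap(name, fn=None):
    c=calibration(name); im,d=camera(name)
    if fn: cv2.imwrite('pics/'+fn,im)
    return im,d,c
def ray(c,uv):
    K=np.array([[c['fx'],0,c['cx']],[0,c['fy'],c['cy']],[0,0,1.]])
    p=np.atleast_2d(np.asarray(uv,float)); s=(p-[c['cx'],c['cy']])/[c['fx'],c['fy']]
    x=s.copy()
    for _ in range(20): x=s/(1+c['k1']*(x**2).sum(1,keepdims=True))
    R=cv2.Rodrigues(np.array(c['rvec'],float))[0]; t=np.array(c['tvec'],float).ravel()
    return -R.T@t, np.c_[x,np.ones(len(x))]@R, x
def plane(c,uv,z):
    o,D,_=ray(c,uv); return o+D*((z-o[2])/D[:,2])[:,None]
def cloud(c,d):
    v,u=np.mgrid[0:d.shape[0],0:d.shape[1]]
    o,D,_=ray(c,np.c_[u.ravel(),v.ravel()])
    P=o+D*d.ravel()[:,None]; P[d.ravel()==0]=np.nan
    return P.reshape(*d.shape,3)
E
python3 - <<'E'
from h import *
for n in('top','side'):
    im,d,c=snap(n,n+'1.png'); print(n,c); np.savez(n+'1.npz',im=im,d=d)
s=env.get_state();print(s['time'],s['orientation'],s['opening'],env.nose_length)
a=cv2.imread('pics/top1.png');b=cv2.imread('pics/side1.png')
E
```

```text
top {'fx': 395.92827964373095, 'fy': 395.92827964373095, 'cx': 280.6149954245939, 'cy': 215.08381058918334, 'k1': -0.06431606190292373, 'rvec': array([ 2.12241329, -2.10590643,  0.21165463]), 'tvec': array([-0.05241319,  0.5350672 ,  1.06893747])}
side {'fx': 391.1087699288584, 'fy': 391.1087699288584, 'cx': 277.261175042499, 'cy': 217.62970436565317, 'k1': -0.004508688140543584, 'rvec': array([ 2.41707846, -0.28959843,  0.11657915]), 'tvec': array([-0.50842303,  0.12492581,  1.14714804])}
0.1 [-1.13379986e-04  2.01997453e-01  9.79385701e-01 -8.14812142e-04] 0.08552965793804793 0.0726
```

View pics/top1.png

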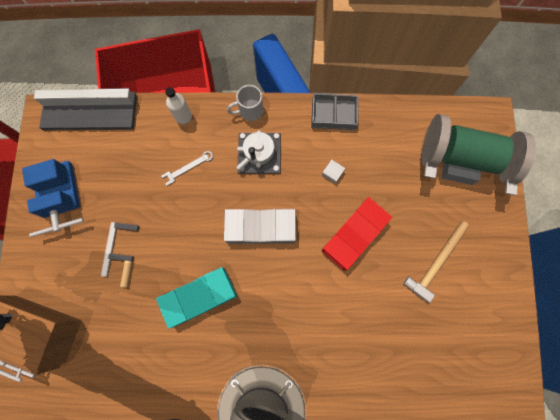

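View pics/side1.png

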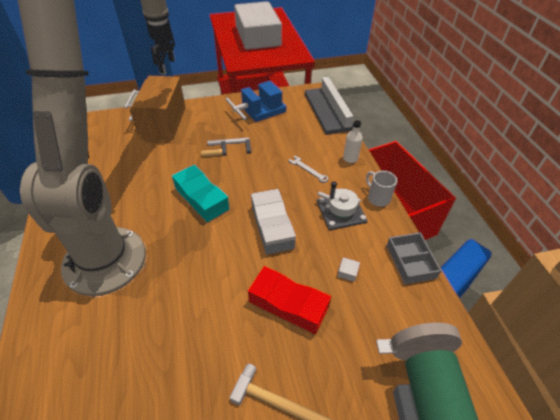

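The top view shows three block-like things: grey (260,226), red (357,234) and turquoise (197,298). The grey one with the steel cheeks, facing the turret at (259,153), is the rest; red and turquoise are the look-alikes. Next I measure it and confirm in a crop.

```bash
cat >> h.py <<'E'
def block(c,im,d,guess,r=0.16):
    "block pose from points above 40 mm, grey, near guess"
    P=cloud(c,d); hsv=cv2.cvtColor(im,cv2.COLOR_BGR2HSV)
    m=(P[...,2]>.03)&(P[...,2]<.075)&(hsv[...,1]<70)&(np.hypot(P[...,0]-guess[0],P[...,1]-guess[1])<r)
    m=cv2.morphologyEx(m.astype(np.uint8),cv2.MORPH_OPEN,np.ones((3,3),np.uint8))
    n,L,S,C=cv2.connectedComponentsWithStats(m)
    k=1+np.argmax(S[1:,4]); Q=P[L==k]
    (cx,cy),(w,h),a=cv2.minAreaRect((Q[:,:2]*1000).astype(np.float32))
    if w<h: w,h=h,w; a+=90
    yaw=(a-90+90)%180-90   # long axis = block y
    return np.array([cx/1e3,cy/1e3]),yaw,(w,h),Q[:,2].max(),cv2.boundingRect((L==k).astype(np.uint8))
E
python3 - <<'E'
from h import *
for n in('top','side'):
    z=np.load(n+'1.npz');im,d=z['im'],z['d'];c=calibration(n);P=cloud(c,d)
    b0=plane(c,[(260,226)] if n=='top' else [(272,220)],.06)[0]
    t0=plane(c,[(259,153)] if n=='top' else [(343,205)],.04)[0]
    print(n,b0,t0,block(c,im,d,b0))
    near=np.hypot(P[...,0]-t0[0],P[...,1]-t0[1])<.11
    for lo,hi in((.007,.018),(.056,.068),(.085,.14)):
        Q=P[near&(P[...,2]>lo)&(P[...,2]<hi)]
        r=cv2.minAreaRect((Q[:,:2]*1000).astype(np.float32)); print(lo,len(Q),r,Q.mean(0))
    cr=im[120:255,190:330] if n=='top' else im[165:265,235:375]
    cv2.imwrite(f'pics/c_{n}.png',cv2.resize(cr,None,fx=4,fy=4,interpolation=cv2.INTER_CUBIC))
a=cv2.imread('pics/c_top.png');b=cv2.imread('pics/c_side.png');h=400
cv2.imwrite('pics/crop.png',np.hstack([cv2.resize(a,(400,386)),cv2.resize(b,(400,386))]))
E
```

```text
top [0.50254895 0.0093531  0.06      ] [0.72631929 0.01759124 0.04      ] (array([0.5054357 , 0.01122637]), 1.2613608837127686, (199.97825622558594, 91.08734893798828), np.float64(0.0674538535475735), (224, 209, 72, 34))
0.007 761 ((738.6705932617188, 20.351146697998047), (130.9212646484375, 130.12039184570312), 0.5112399458885193) [0.72554695 0.01163099 0.01159932]
0.056 589 ((739.9083862304688, 19.862995147705078), (92.55406188964844, 88.31816101074219), 0.9027981758117676) [0.739822   0.01809852 0.06102886]
0.085 56 ((702.8502197265625, 35.09006118774414), (18.37302589416504, 16.799333572387695), 67.34798431396484) [0.70120517 0.03422656 0.11744491]
side [ 0.50346695 -0.01393352  0.06      ] [0.7410918 0.0109114 0.04     ] (array([0.50886078, 0.00871637]), 0.8648399710655212, (203.71665954589844, 89.9257583618164), np.float64(0.06843536546180029), (252, 190, 43, 59))
0.007 621 ((756.6341552734375, 16.528831481933594), (131.3789520263672, 161.009033203125), 89.78855895996094) [ 0.72925793 -0.00858904  0.0126672 ]
0.056 431 ((740.9793701171875, 17.258403778076172), (90.77641296386719, 90.610107421875), 11.642333984375) [0.74169315 0.01076454 0.06259294]
0.085 70 ((706.989013671875, 32.03437042236328), (18.586193084716797, 19.295860290527344), 52.31467056274414) [0.70560344 0.02888317 0.11188278]
```

View pics/crop.png

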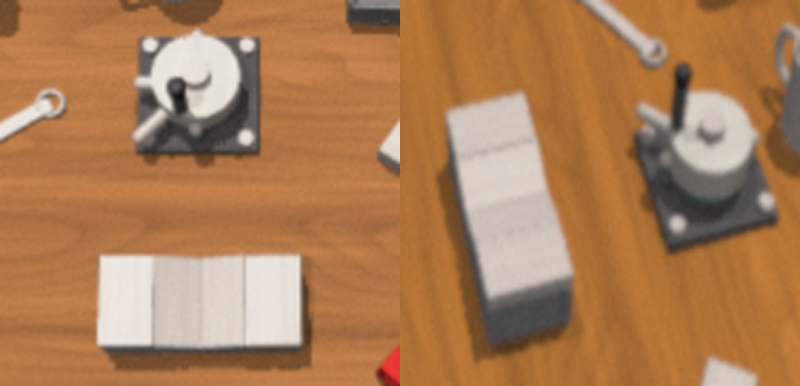

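The crop confirms it: the grey block is square to the turret, with the post at about (178,90) in the left crop and the long rod pointing to the lower left. Now I turn the turret with the post caged loosely between the open jaws.

```bash
cat >> h.py <<'E'
AX=np.array([.7403,.0185])
def q(psi): return np.array([0,-np.sin(psi/2),np.cos(psi/2),0])
def turret(im,d,c):
    P=cloud(c,d); near=np.hypot(P[...,0]-AX[0],P[...,1]-AX[1])<.07
    Q=P[near&(P[...,2]>.085)&(P[...,2]<.135)]; r=cv2.minAreaRect((Q[:,:2]*1000).astype(np.float32))[0]
    v=np.array(r)/1e3-AX; return np.degrees(np.arctan2(v[1],v[0]))%360
E
python3 - <<'E'
from h import *
c=calibration('top')
bolts=plane(c,[(190+x/2.857,120+y/2.857) for x,y in((150,46),(247,46),(245,138))],.016); print('bolts',bolts.round(4))
pt=lambda a,z:np.r_[AX+.038*np.array([np.cos(np.radians(a)),np.sin(np.radians(a))]),z]
env.grip(.040)
env.reach(pt(157.5,.25),q(0)); env.movel(pt(157.5,.150),.15)
for a in (170,185,200,210): env.movel(pt(a,.150),.08)
print(env.get_state()['force'].round(1))
env.movel(pt(202.5,.150),.08); env.movel(pt(202.5,.24),.2); env.grip(0)
env.reach([.44,.08,.24],q(0))
s=env.get_state(); print(s['time'],s['opening'])
im,d,c=snap('top','top2.png'); i2,d2,c2=snap('side','side2.png')
print(turret(im,d,c),turret(i2,d2,c2),block(c,im,d,(.507,.01))[:3])
cv2.imwrite('pics/two2.png',np.hstack([cv2.resize(im[110:270,180:340],(400,400)),cv2.resize(i2[130:290,220:380],(400,400))]))
E
```

```text
bolts [[ 0.7899  0.0709  0.016 ]
 [ 0.7905 -0.0334  0.016 ]
 [ 0.6869 -0.0323  0.016 ]]
[ 0.2 -0.6  0.8]
7.4583 -0.0001748348258204297
201.14685030589243 206.7709920648235 (array([ 0.50597446, -0.00276102]), 1.1613190174102783, (171.8451385498047, 90.8338851928711))
```

View pics/two2.png

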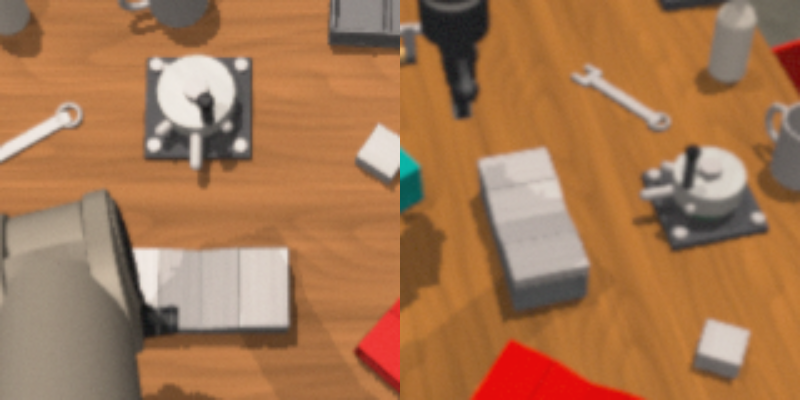

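The turret is indexed: in the left crop the rod at (197,150) points straight at the block, and the post is at (205,105). Now the first left-end swing.

```bash
cat >> h.py <<'E'
HZ=.088; FH=.011
def meas(tag=''):
    im,d,c=snap('top'); i2,d2,c2=snap('side'); g=GU()
    bt=block(c,im,d,g); bs=block(c2,i2,d2,g)
    print(tag,'top',bt[0].round(4),round(bt[1],1),np.round(bt[2]),'side',(bs[0]-[.0017,-.0012]).round(4),round(bs[1],1),np.round(bs[2]),'turret',turret(im,d,c).round(1),turret(i2,d2,c2).round(1))
    return im,i2,bt,bs
def GU(): return np.loadtxt('guess.txt')
def push(pos,yaw,s,D,off=.076,dy=0,v=.05,park=True):
    """push end s (+1 left) of block at pos,yaw(deg) forward by D in world x from first contact"""
    y=pos[1]+s*off; t=np.tan(np.radians(yaw))
    xf=pos[0]-.045/np.cos(np.radians(yaw))-(y-pos[1])*t   # near face at that y
    xc=xf-FH*(1+abs(t))
    x0=max(xc-.016,.425) 
    env.movel([x0,y,.17],.25); env.movel([x0,y,HZ],.15)
    f0=np.array(env.get_state()['force'])
    env.movel([xc+D,y+dy,HZ],v); st=env.get_state(); print('push end',np.round(st['tcp_pos'],4),'dF',np.round(st['force']-f0,1))
    env.movel([xc+D-.02,y+dy,HZ],.15); env.movel([xc+D-.02,y+dy,.17],.25)
E
echo ".507 .010" > guess.txt
python3 - <<'E'
from h import *
push(np.array([.507,.0105]),1.0,1,.038)
im,i2,*_=meas('L1'); print(env.get_state()['time'])
cv2.imwrite('pics/two3.png',np.hstack([cv2.resize(im[110:270,180:340],(400,400)),cv2.resize(i2[130:290,220:380],(400,400))]))
E
```

```text
push end [0.4809 0.0868 0.0863] dF [-18.8   3.9   7.3]
L1 top [0.5246 0.0016] -10.8 [186.  92.] side [0.5275 0.0077] -11.0 [207.  89.] turret 201.2 206.9
10.7833
```

View pics/two3.png

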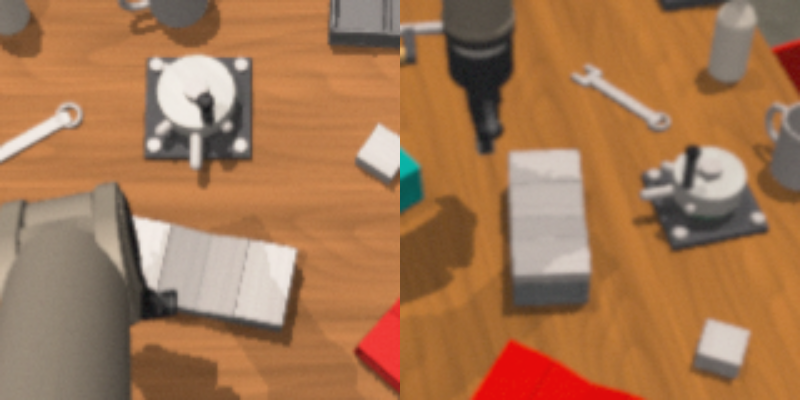

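The left end is ahead by 11° and everything else is undisturbed. Next the right end, drifting the push a little to the left because the block sits about 9 mm right of the axis.

```bash
echo ".535 .010" > guess.txt
python3 - <<'E'
from h import *
push(np.array([.526,.0080]),-11.0,-1,.074,off=.084,dy=.009)
im,i2,*_=meas('R1'); print(env.get_state()['time'])
E
```

```text
push end [ 0.5176 -0.0683  0.0858] dF [-15.5  -3.5   4. ]
R1 top [0.5503 0.0522] 13.9 [115.  91.] side [ 0.5681 -0.0153] 12.3 [152.  91.] turret 199.2 206.0
15.1167
```

```bash
echo ".560 .012" > guess.txt
python3 - <<'E'
from h import *
env.movel([.45,-.05,.2],.3); env.reach([.40,.36,.25],q(0))
im,i2,*_=meas('R1'); print(env.get_state()['time'])
cv2.imwrite('pics/two4.png',np.hstack([cv2.resize(im[100:260,180:340],(400,400)),cv2.resize(i2[130:290,220:380],(400,400))]))
E
```

```text
R1 top [0.5603 0.0113] 13.7 [199.  92.] side [0.5617 0.01  ] 13.3 [202.  91.] turret 201.0 208.4
17.1167
```

View pics/two4.png

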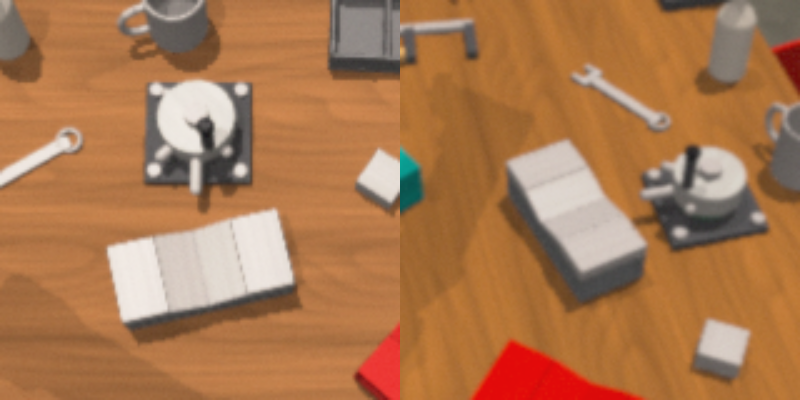

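The right end is ahead by 13.5°, with the block centre at (0.561, 0.011). Next the left end again, still drifting left.

```bash
echo ".590 .014" > guess.txt
python3 - <<'E'
from h import *
push(np.array([.561,.0107]),13.5,1,.074,off=.082,dy=.012)
env.movel([.45,.1,.2],.3); env.reach([.40,.36,.25],q(0))
im,i2,*_=meas('L2'); print(env.get_state()['time'])
cv2.imwrite('pics/two5.png',np.hstack([cv2.resize(im[100:260,180:340],(400,400)),cv2.resize(i2[130:290,220:380],(400,400))]))
E
```

```text
push end [0.5506 0.1064 0.0862] dF [-12.7   5.    1. ]
L2 top [0.5913 0.007 ] -12.1 [201.  92.] side [0.593  0.0058] -12.0 [204.  90.] turret 199.5 206.7
23.4417
```

View pics/two5.png

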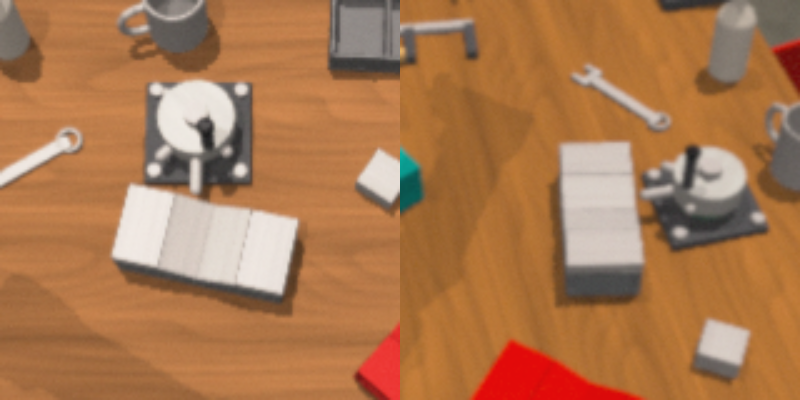

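Left end ahead by 12°, so the three swings are in. But the block has drifted to about 12 mm right of the axis, and the remaining 8 mm of walk can't take that out. I'll make one small sideways nudge on its right end face, along its own long axis, and then do the closing right-end push.

```bash
echo ".593 .014" > guess.txt
python3 - <<'E'
from h import *
th=np.radians(-12); by=np.array([-np.sin(th),np.cos(th)]); c0=np.array([.592,.0065])
P=lambda s,z:np.r_[c0+by*s,z]
env.reach(P(-.150,.20),q(th)); env.movel(P(-.150,HZ),.2)
hit=env.movel(P(-.100,HZ),.03,stop_force=6); s0=np.array(env.get_state()['tcp_pos']); print(hit,s0.round(4),((s0[:2]-c0)@by).round(4))
k=(s0[:2]-c0)@by
if hit:
    for e in (.010,.013,.016):
        env.movel(P(k+e,HZ),.04); s=env.get_state(); m=(np.array(s['tcp_pos'])-s0)[:2]@by
        print(round(m,4),s['force'].round(1))
        if m>.0115: break
env.movel(P(k-.025,HZ),.15); env.movel(P(k-.025,.2),.3); env.reach([.48,-.2,.30],q(0))
im,i2,*_=meas('nudge'); print(env.get_state()['time'])
cv2.imwrite('pics/two6.png',np.hstack([cv2.resize(im[100:260,180:340],(400,400)),cv2.resize(i2[130:290,220:380],(400,400))]))
E
```

```text
True [ 0.5647 -0.1217  0.0879] -0.1311
0.0052 [ -3.6 -11.7  15.8]
0.0063 [ -5.4 -16.   16.2]
0.007 [ -7.5 -20.9  16.4]
nudge top [0.5917 0.0072] -12.0 [200.  92.] side [0.595  0.0045] -14.1 [203.  88.] turret 200.9 207.1
29.45
```

View pics/two6.png

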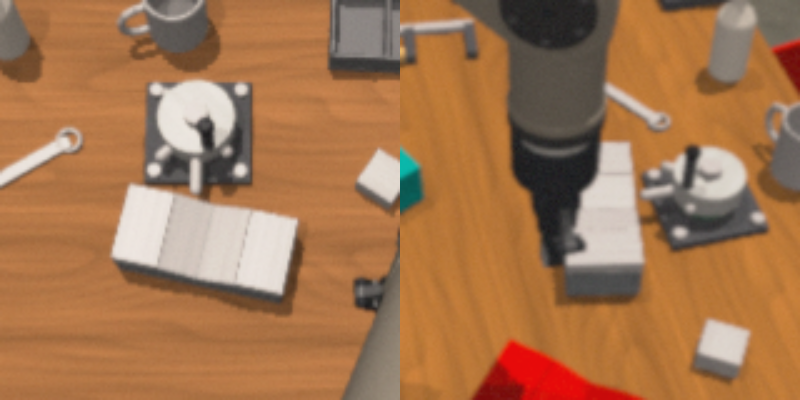

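The block did not move: contact came about 16 mm early, probably at the gripper knuckles, which stand wide along the jaw direction. I'll retry with the tool turned 90° so the narrow pad side pushes, with the top camera on the block's left end as feedback.

```bash
python3 - <<'E'
from h import *
th=np.radians(-12); by=np.array([-np.sin(th),np.cos(th)]); c0=np.array([.592,.0068])
P=lambda s,z:np.r_[c0+by*s,z]
def left():
    im,d,c=snap('top'); X=cloud(c,d); h=cv2.cvtColor(im,cv2.COLOR_BGR2HSV)
    r=X[...,:2]-c0; l=r@by; w=r@np.array([by[1],-by[0]])
    m=(X[...,2]>.05)&(X[...,2]<.075)&(h[...,1]<70)&(abs(w)<.035)&(l>.03)&(l<.15)
    return np.percentile(l[m],99)
l0=left(); print('l0',l0)
for a in (90,-90):
    try: env.reach(P(-.140,.20),q(th+np.radians(a))); break
    except env.PlanningError as e: print(a,e)
env.movel(P(-.140,HZ),.2); f0=np.array(env.get_state()['force'])
hit=env.movel(P(-.090,HZ),.04,stop_force=6); k=(np.array(env.get_state()['tcp_pos'])[:2]-c0)@by; print(hit,k.round(4))
e=.012
while hit and e<=.032:
    env.movel(P(k+e,HZ),.05); f=np.array(env.get_state()['force'])-f0; m=left()-l0
    print(e,round(m,4),f.round(1))
    if m>.0105 or np.linalg.norm(f)>37: break
    e+=.004 if m<.006 else .002
env.movel(P(k-.012,HZ),.15); env.movel(P(k-.012,.2),.3); env.reach([.45,-.12,.24],q(0))
im,i2,*_=meas('nudge'); print(env.get_state()['time'])
cv2.imwrite('pics/two7.png',np.hstack([cv2.resize(im[100:260,180:340],(400,400)),cv2.resize(i2[130:290,220:380],(400,400))]))
E
```

```text
l0 0.09966215935889802
True -0.113
0.012 0.0054 [ -4.7 -14.5   3.3]
0.016 0.0076 [ -4.8 -18.5   4.6]
0.018000000000000002 0.0089 [ -5.5 -19.5   5. ]
0.020000000000000004 0.0105 [ -5.6 -19.3   5.7]
nudge top [0.5943 0.018 ] -12.3 [200.  92.] side [0.5957 0.0154] -12.3 [201.  90.] turret 201.0 207.2
35.2417
```

The nudge worked: centre (0.595, 0.017), yaw −12.3°. Now the closing right-end push up to the rod, with the top camera watching the yaw.

```bash
echo ".600 .017" > guess.txt
python3 - <<'E'
from h import *
y=.0172-.076; xc=.519
env.movel([xc-.016,y,.17],.25); env.movel([xc-.016,y,HZ],.15); f0=np.array(env.get_state()['force'])
x=xc+.018
for i in range(14):
    env.movel([x,y+.001,HZ],.06); s=env.get_state()
    im,d,c=snap('top'); b=block(c,im,d,GU(),.2)
    print(round(x-xc,4),s['tcp_pos'].round(4)[0],(np.array(s['force'])-f0).round(1),b[0].round(4),round(b[1],1),np.round(b[2]))
    if b[1]>-.4 or s['time']>58: break
    x+=.005 if b[1]<-5 else .002
env.movel([s['tcp_pos'][0]-.02,y,HZ],.15); env.movel([s['tcp_pos'][0]-.02,y,.18],.3); env.movel([.45,-.05,.22],.3); env.reach([.40,.36,.25],q(0))
im,i2,*_=meas('fin'); print(env.get_state()['time'])
cv2.imwrite('pics/two8.png',np.hstack([cv2.resize(im[100:260,180:340],(400,400)),cv2.resize(i2[130:290,220:380],(400,400))]))
E
```

```text
0.018 0.5348 [-5.4  0.3 -1.4] [0.6035 0.0577] -5.5 [119.  91.]
0.023 0.5395 [-6.9  0.5 -1.8] [0.6711 0.0475] 80.7 [234. 123.]
fin top [0.6575 0.0137] 86.1 [204. 200.] side [0.6577 0.0114] -4.1 [203. 200.] turret 198.3 206.5
40.3917
```

View pics/two8.png

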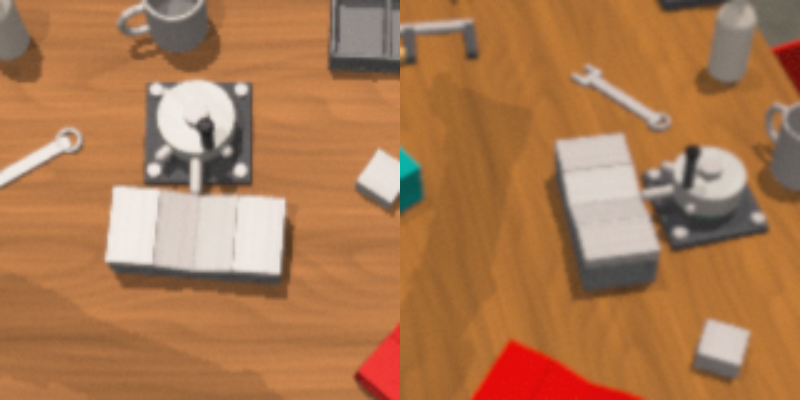

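The block is now at the rod, still about 4° short of square, and my mask had merged it with the turret. I fix the mask and continue.

```bash
sed -i "s/m=(P\[...,2\]>.03)&/m=(P[...,2]>.03)\&(P[...,0]<.656)\&~((P[...,2]<.053)\&(P[...,0]>.645))\&/" h.py; echo ".602 .017" > guess.txt
python3 - <<'E'
from h import *
_,_,bt,bs=meas('now'); c0,yw=bt[0],bt[1]
y=c0[1]-.076; t=np.tan(np.radians(yw))
xc=c0[0]-.045+.076*t-.0118
print('xc',xc)
env.reach([xc-.03,y,.17],q(0)); env.movel([xc-.016,y,HZ],.2); f0=np.array(env.get_state()['force'])
x=xc+.008
for i in range(12):
    env.movel([x,y,HZ],.06); s=env.get_state()
    im,d,c=snap('top'); b=block(c,im,d,GU(),.2)
    print(round(x-xc,4),s['tcp_pos'].round(4)[0],(np.array(s['force'])-f0).round(1),b[0].round(4),round(b[1],1),np.round(b[2]))
    if b[1]>-.3 or s['time']>58: break
    x+=.003 if b[1]<-2 else .0015
X=s['tcp_pos'][0]-.02
env.movel([X,y,HZ],.15); env.movel([X,y,.18],.3); env.movel([.45,-.05,.22],.3); env.reach([.40,.36,.25],q(0))
im,i2,*_=meas('fin'); print(env.get_state()['time'])
cv2.imwrite('pics/two9.png',np.hstack([cv2.resize(im[100:260,180:340],(400,400)),cv2.resize(i2[130:290,220:380],(400,400))]))
cv2.imwrite('pics/top9.png',im)
E
```

```text
now top [0.6015 0.0173] -4.0 [200.  92.] side [0.6026 0.0156] -3.9 [203.  90.] turret 201.0 207.6
xc 0.5393451888332562
0.008 0.5458 [-7.6 -0.5  0.2] [0.6047 0.0566] -1.2 [121.  92.]
0.0095 0.546 [-9.6 -0.6  1.1] [0.6044 0.0565] -0.9 [121.  91.]
0.011 0.5467 [-11.2  -0.5   2.4] [0.6046 0.0568] -1.2 [121.  91.]
0.0125 0.5475 [-11.8  -2.1   1. ] [0.6046 0.0567] -0.4 [121.  91.]
0.014 0.5482 [-15.2  -1.4   2.3] [0.6048 0.0569] 0.0 [120.  92.]
fin top [0.6046 0.0182] -0.4 [199.  92.] side [0.6065 0.0156] -0.5 [204.  92.] turret 199.6 205.7
47.325
```

View pics/two9.png

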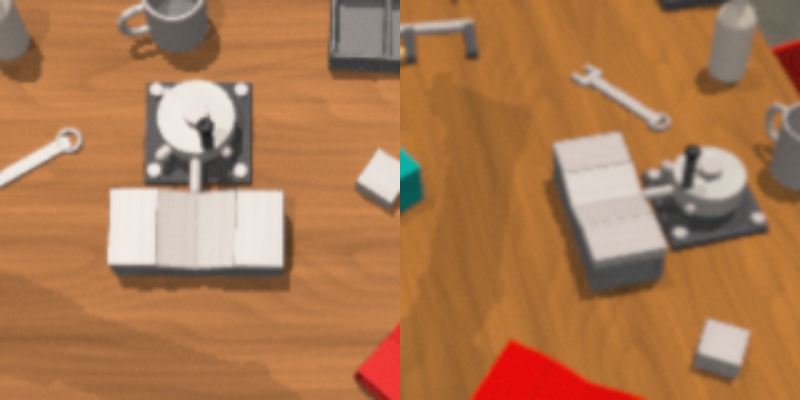

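Square (−0.4°), with the front face at x 0.650 and the rod tip expected at 0.650. One gentle press at the middle, stopping on force, will show whether it is really touching.

```bash

python3 - <<'E'
from h import *
y=.0180; xc=.6048-.045-.011
env.reach([xc-.03,y,.17],q(0)); env.movel([xc-.012,y,HZ],.2); f0=np.array(env.get_state()['force'])
env.movel([xc,y,HZ],.05); a=env.get_state(); print(a['tcp_pos'].round(4),(a['force']-f0).round(1))
for dx in (.004,.008,.012,.016):
    h=env.movel([xc+dx,y,HZ],.03); s=env.get_state(); F=(s['force']-f0); print(dx,s['tcp_pos'].round(4)[0],F.round(1))
    if abs(F[0])>26 : break
X=s['tcp_pos'][0]-.02
env.movel([X,y,HZ],.1); env.movel([X,y,.18],.3); env.reach([.40,.36,.25],q(0))
im,i2,*_=meas('fin'); print(env.get_state()['time'])
cv2.imwrite('pics/top10.png',im)
E
```

```text
[0.5496 0.018  0.0887] [ 0.8 -0.5 -2.7]
0.004 0.5508 [-6.8 -1.5  4.8]
0.008 0.5512 [-17.3  -0.7  11.6]
0.012 0.5516 [-27.2  -0.3  18. ]
fin top [0.6045 0.0181] -0.2 [198.  92.] side [0.606 0.016] -0.4 [203.  91.] turret 198.7 204.9
52.9083
```

View pics/top10.png

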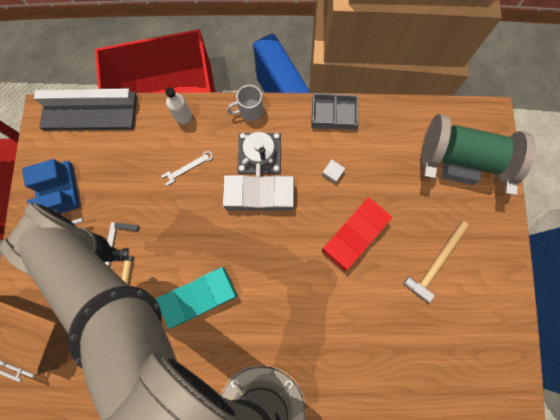

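The force rose stiffly to 27 N with under 1 mm of motion, so the block is on the rod. The bystanders are where they were: wrench (187,168), offcut (334,172), hammer (437,262), and the clamp partly hidden under the raised arm. Handing in.

```bash
python3 -c "
from h import *
job.job_done()"
```

```text
the job is handed in; nothing more can be done
```

The job is handed in at about 53 s: the turret is one click counter-clockwise and the block rests square against the long rod, though I made two kinds of push you didn't ask for (below).

**Turret:** I turned it by its post and it still reads on that click. The post angle was 199° from the top camera and 205° from the side, against 202.5° wanted. The top reading drifted about 2° over the job, which is similar to the measuring noise.

**Walk:** I swung the left end ahead 11°, the right 13.5°, then the left 12°. Right-end pushes then brought the block square onto the rod.

**Pushes beyond the ones you described:**
- **Sideways nudge:** after the third swing the block sat about 12 mm right of the turret axis, so I nudged it about 11 mm left on its right end face. A first try with the jaws turned the other way did not move it.
- **Middle press:** at the end I pressed once on the middle of the near face to check contact. The force rose to 27 N with less than 1 mm of motion, so it is touching.

**Last checks:**
- **Position:** the block is 0.2° to 0.4° from square. Its middle is within about 1 mm of the turret axis, and the front face is at x ≈ 0.650 m, where the rod tip should be. The two cameras differ by about 2 mm.
- **Flatness:** it looks flat on the bench in the pictures; I did not measure tilt separately.
- **Bystanders:** the wrench, offcut and hammer look unmoved. The clamp was partly hidden under the raised arm in the last picture, but what shows is where it was.

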